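# Change over the trays of a drying rack

### The arm

A 6-joint arm with a two-finger parallel gripper is mounted at the origin on the work surface. World frame = base frame: x ahead of the robot, y to its left, z up, the work surface at z = 0. Lengths are in mm, angles in rad, forces in N, time in s.
With the tool pointing down it reaches from about 300 to 775 mm from the base axis. Payload 14.6 kg.
Tool frame: the origin (TCP) lies between the finger pads; the fingertips stand 25 mm ahead of it and the grasp point (between the pads) lies 6 mm ahead of it; z points along the fingers, y is the line along which they close (so a half turn about z gives the same grasp; the last joint's range is limited). The gripper opens to 94 mm and grips with 3 to 60 N. Pads are 16 mm wide; open, the fingers measure 119 mm over their backs; the gripper's body (75 mm by 177 mm) begins 78 mm behind the grasp point.
Start: joints at [-1.346, 0.3, 1.521, -0, 1.321, -0.067], TCP at [158.215, -526.742, 230.446] pointing down, gripper open.
Joint ranges: [-3.03, 3.03], [-0.79, 2.21], [0.23, 2.52], [-1.04, 4.18], [0, 3.07], [-2.55, 2.55]. Speed limits (rad/s): [2.22, 2.22, 2.57, 3.14, 3.14, 3.14].

### API

Orientations are given as [roll, pitch, yaw] about the fixed x, y, z axes, in that order (R = Rz(yaw) Ry(pitch) Rx(roll)).
In Python, from cell import manip gives the robot as it stands. The module is installed in compiled form; this text tells all that it offers.
- The arm moves only by the tool step_arm, never from a script. Its argument "series" is one flat list of numbers, 5 for each row, row after row: the shift along the world's x, y, z in mm, then the turn about the world's z in rad, then the closure, from 0 (fully open) to 1 (shut). In form: [dx, dy, dz, spin, jaw, dx, dy, dz, spin, jaw, ...]. A call has 1 to 20 rows; each row shifts and turns the commanded pose from where the row before left it; what a row does not reach is not made up. A row lasts 1/8 s, in which the tool goes at most 62.5 mm and 10.7 degrees, less where a joint would pass 70% of its speed; a pose out of reach is approached as far as the arm can. A call is refused whole if a number of a shift passes 62.5 or a number of a turn 0.188, either way. A call with a gripper value outside its range is refused whole. The fingers move at their own pace and stop on an object; "squeeze" is the grip in N (left out, the last holds). Time passes only in rows, so rows that do not move let the fingers close. It gives the time, the measured TCP pose, the force, the opening and the grip force at its end, in the units of the state.
- manip.read_state(): the state, without advancing time (a new reading comes with each control period).
- manip.camera(name): name is "side" or "top"; returns (picture, depth): 420x560x3 uint8, blue, green, red; 420x560 float32, mm along the optical axis (not along the pixel's ray), 0 where there is no reading.
- manip.camera_info(name): a dict with "fovy" (degrees; the focal length in pixels is half the picture's height over the tangent of half this angle, whatever the lens; pixels are square), "cx", "cy" (the principal point, pixels), "eye" and "orientation" of the camera in the world. Camera axes: x right, y down, z forward; pixel columns grow to the right and rows downward; lengths in mm; the calibration is good to about 2 mm. A picture is of the moment at which its call begins. camera_info takes no time and is no camera call.
- manip.sign_off(): hands the job in; it is judged then, once.
The state is a dict: "clock": time; "joints": joint angles; "qd": joint speeds; "effort": joint torques, N m; "eef_pos": TCP position; "eef_rot": TCP orientation; "wrist_force": force on the tool from outside, world axes, zero at the start; "moment": the same for the moment, N m; "finger_gap": finger opening in mm; "finger_force": force on a finger pad.
Only numpy, scipy, OpenCV 4.12 (cv2) and the standard library are available. Lean on these libraries where they do the work, as an engineer would, in place of code of your own. Each camera call takes 0.05 s, during which the arm holds its last target. There are 200 camera calls.

### The job

In the drying rack only one tray may stand out at a time. First push the tray with the bowl, which was left standing out, fully home; then hook a fingertip behind the raised front lip of the tray that carries the arched tile with the leaf-shaped cut-outs and draw it gently out to its stop. Grip and lift nothing, do not touch the pots or the tile, and leave the tray with the cup and the things on the bench alone.

Things in the scene. Friction and masses are not known exactly. Their poses are not given: they have to be found in the camera images.
- rack: Fixed wooden drying rack, three bays side by side, 387 mm wide, bay centres at y = -125, 0, 125 mm (which tray is in which bay varies). Origin on the bench under the lips of closed trays, mid width; x points into the rack, y left, z up; trays draw out along -x. Walls 52 mm high from x = 30 to 215 mm. A cross bar over the bays begins at x = 113 mm, top 115 mm above the bench; open above in front of it.
- tile_tray_lip (a point): Middle of the top edge of the front lip of the tray with the arched tile; axes as the rack's. Lip: upright board over the tray's 114 mm width, 10 mm thick (5 mm each side of this point), top 60 mm above the bench and 32 mm above the tray's floor, open in front. Behind it the floor (8 mm thick) is free for at least 50 mm (tile's tray: 70 mm), between side rims 104 mm apart and 6 mm high.
- tile_tray (a joint): How far the tray with the arched tile is drawn out, in m: 0 fully home (stop), 0.14 fully out (stop). Starts at 0 to 0.01. It slides with about 2.5 N of friction and stays where it is left.
- bowl_tray_lip (a point): Middle of the top edge of the front lip of the tray with the bowl; axes as the rack's. Lip: upright board over the tray's 114 mm width, 10 mm thick (5 mm each side of this point), top 60 mm above the bench and 32 mm above the tray's floor, open in front. Behind it the floor (8 mm thick) is free for at least 50 mm (tile's tray: 70 mm), between side rims 104 mm apart and 6 mm high.
- bowl_tray (a joint): How far the tray with the bowl is drawn out, in m: 0 fully home (stop), 0.14 fully out (stop). Starts at 0.06 to 0.10. It slides with about 2.5 N of friction and stays where it is left.
- cup_tray_lip (a point): Middle of the top edge of the front lip of the tray with the cup; axes as the rack's. Lip: upright board over the tray's 114 mm width, 10 mm thick (5 mm each side of this point), top 60 mm above the bench and 32 mm above the tray's floor, open in front. Behind it the floor (8 mm thick) is free for at least 50 mm (tile's tray: 70 mm), between side rims 104 mm apart and 6 mm high.
- cup_tray (a joint): How far the tray with the cup is drawn out, in m: 0 fully home (stop), 0.14 fully out (stop). Starts at 0 to 0.01; stays there. It slides with about 2.5 N of friction and stays where it is left.
- tile_tray_bed (a point): Point on the floor of the tile's tray, 125 mm behind the lip's middle, about where the tile stands (within 15 mm); axes as the rack's.
- bowl_tray_bed (a point): The same point on the bowl's tray; the bowl stands within 25 mm of it.
- cup_tray_bed (a point): The same point on the cup's tray.
- tile: Grey unfired clay tile, arched like a tunnel along the tray, 92 mm long, 87 mm wide, about 35 mm high, with dark leaf-shaped cut-outs; loose on its tray. Origin at the centre of its underside.
- bowl: Grey clay bowl, 84 mm across and 40 mm high, loose on its tray. Origin at the centre of its underside.
- cup: Grey clay cup without a handle, 68 mm across and 55 mm high, loose on its tray. Origin at the centre of its underside.
- modeller: Spatula-shaped modelling tool lying on the bench to the left (+y) of the rack. Bystander.
- pin: Small turned wooden stamp standing on the bench to the right (-y), 44 mm across and 80 mm high. Origin at the centre of its underside. Bystander.
- waterpot: Mug, 84 mm across and 80 mm high, on the bench to the left (+y). Origin at the centre of its underside. Bystander.

How it is judged (in metres and radians):
On the way, in this order (a step that is already met when the one before it is completed fails the run):
1. the bowl's tray is pushed fully home (within 6 mm) (value of joint bowl_tray below 0.006 m), for 0.2 s.
2. the tile's tray is drawn out to its stop (within 8 mm) (value of joint tile_tray above 0.132 m), for 0.2 s.
At the end, for the whole second after the job is handed in: The bowl's tray is home within 6 mm and the tile's tray drawn out to within 8 mm of its stop and at rest; the cup's tray is within 10 mm of where it was; tile, bowl and cup stand level and still on their trays, within 40 mm of the listed bed points (value of joint bowl_tray below 0.006 m and value of joint tile_tray above 0.132 m and velocity of joint tile_tray below 0.01 m/s and distance of cup_tray_lip from where it was at the start of the episode below 0.01 m and horizontal distance between tile and tile_tray_bed below 0.04 m and z of tile in the frame of tile_tray_bed below 0.006 m and angle between each of tile, bowl, cup's own z axis and vertical below 0.1 rad and linear speed of each of tile, bowl, cup below 0.02 m/s and horizontal distance between bowl and bowl_tray_bed below 0.04 m and z of bowl in the frame of bowl_tray_bed below 0.006 m and horizontal distance between cup and cup_tray_bed below 0.04 m and z of cup in the frame of cup_tray_bed below 0.006 m); the robot touches nothing.
It fails at once if the tile's tray is drawn out more than 30 mm while the bowl's tray still stands out more than 20 mm (value of joint tile_tray above 0.03 m and value of joint bowl_tray above 0.02 m).
It fails at once if the tile's tray is jerked out (faster than 0.35 m/s) (velocity of joint tile_tray above 0.35 m/s).
It fails at once if the tile, bowl or cup is touched by the robot (more than 1 N) or lifted off its tray (10 mm) (contact force between any of tile, bowl, cup and the fingers above 1 N or contact force between any of tile, bowl, cup and the arm above 1 N or z of tile in the frame of tile_tray_bed above 0.01 m or z of bowl in the frame of bowl_tray_bed above 0.01 m or z of cup in the frame of cup_tray_bed above 0.01 m).
It fails at once if the lip of the tile's tray is pinched: its front face is pressed while its back is pulled (contact force between each of tile_tray_c1, tile_tray_c2 and the fingers above 4 N).
It fails at once if the cup's tray is moved more than 10 mm or a thing on the bench more than 15 mm (distance of cup_tray_lip from where it was at the start of the episode above 0.01 m or distance of any of modeller, pin, waterpot from where it was at the start of the episode above 0.015 m).
It also fails if it takes over 54 s, if anything falls off the work surface, if the arm or the gripper's body presses on something with over 40 N, if the wrist force passes 120 N, or if a joint passes its speed limit or range.

## Working session

There is one attempt and no reset: what is moved stays moved. The work goes in short steps, Python scripts to look and compute and a tool call to move; the robot and the scene stay as the last step left them, time stands still between calls to the robot, and variables do not carry over. Pictures are saved under pics/ and viewed, at most 10 in all, crops included, and the job is handed in when it is done.

Besides the shell and the picture viewer there is one more tool, called after "Call:" as name(argument=value, ...) on one line, values as JSON. step_arm: Moves the arm, as the interface text tells. Its arguments: {"type":"object","properties":{"series":{"type":"array"},"squeeze":{"type":"number"}},"required":["series"]}

```bash
mkdir -p pics; cat > h.py <<'E'
import numpy as np, cv2
from cell import manip
from scipy.spatial.transform import Rotation as R
def shot(n,f):
    p,d=manip.camera(n); cv2.imwrite('pics/%s.png'%f,p); np.savez('/tmp/%s.npz'%f,p=p,d=d); return p,d
def rot(o):
    o=np.array(o,float); return o if o.shape==(3,3) else R.from_euler('xyz',o).as_matrix()
def pts(n,d):
    i=manip.camera_info(n); h,w=d.shape; f=h/2/np.tan(np.radians(i['fovy'])/2)
    v,u=np.mgrid[:h,:w]; c=np.stack([(u-i['cx'])/f*d,(v-i['cy'])/f*d,d],-1)
    P=c@rot(i['orientation']).T+np.array(i['eye']); P[d==0]=np.nan; return P
E
python3 - <<'E'
from h import *
for n in('top','side'):
    print(manip.camera_info(n)); p,d=shot(n,n+'0'); print((d==0).mean())
print(manip.read_state())
E
```

```text
{'fovy': 47.08678801697499, 'cx': 279.15883999197774, 'cy': 214.26793583985227, 'eye': array([ 425.51519336,   64.94246435, 1310.80638776]), 'orientation': array([-3.01628557, -0.00499937, -1.56008335])}
0.004119897959183673
{'fovy': 48.71215093182008, 'cx': 274.6545058800303, 'cy': 223.24374686408078, 'eye': array([ 497.84187575, -819.22107665,  790.9225128 ]), 'orientation': array([-2.27016188, -0.01444095, -0.10219703])}
0.0041921768707483
{'clock': 0.1, 'joints': array([-1.34560297e+00,  3.00383798e-01,  1.52151812e+00, -3.66198464e-06,
        1.32068616e+00, -6.66049713e-02]), 'qd': array([-0.00064434, -0.00253566, -0.00156741,  0.00041492, -0.00010811,
       -0.00097621]), 'effort': array([ 3.97878193e-04, -5.32644475e+01, -3.53284621e+01,  7.09418301e-02,
        2.34829163e-02, -5.05712967e-05]), 'eef_pos': array([ 158.16871083, -526.55033806,  229.96083679]), 'eef_rot': array([-3.14059920e+00, -6.27118085e-05,  2.91799203e-01]), 'wrist_force': array([-0.15924132, -0.20776524,  0.02112228]), 'moment': array([ 0.0160231, -0.0497062, -0.0035582]), 'finger_force': 0.0, 'finger_gap': 93.96332551564639}
```

View pics/top0.png

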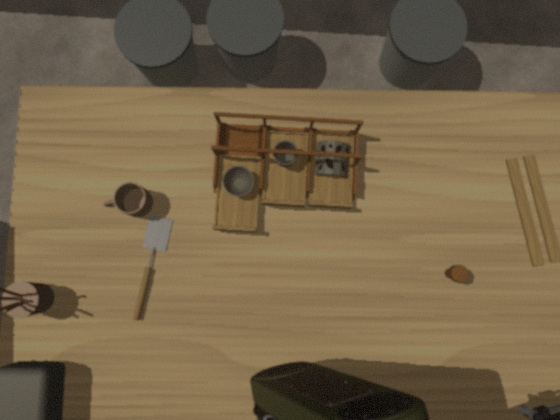

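View pics/side0.png

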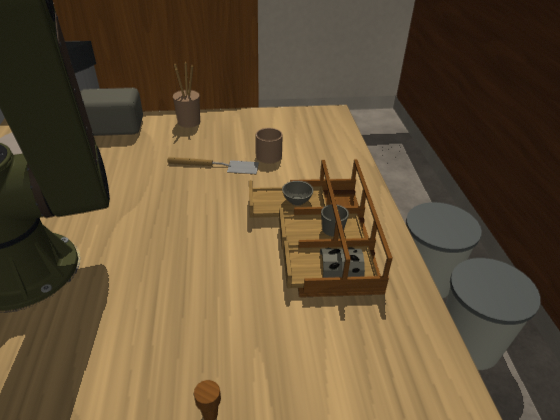

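The top view shows the bowl tray at left, standing out (lip near row 230, cols 215–257). The cup tray is in the middle and the tile tray at right (lip near row 207, cols 308–354). The cross bar is near row 152. The mug and spatula lie further left, and the pin is at (458, 273). The side view agrees. Next I measure the lips and the rack yaw from depth.

```bash
python3 - <<'E'
from h import *
d=np.load('/tmp/top0.npz')['d']; P=pts('top',d)
sub=P[100:250,200:370]; z=sub[...,2]
m=(z>52)&(z<68); lab=np.zeros(d.shape,np.uint8); lab[100:250,200:370]=m
lab[:180]=0
n,l,s,c=cv2.connectedComponentsWithStats(lab)
for k in range(1,n):
    if s[k][4]>15:
        Q=P[l==k]; print(s[k],c[k].round(),np.nanmean(Q,0).round(1),np.nanmin(Q,0).round(),np.nanmax(Q,0).round())
# bar, top 115
m=(z>105)&(z<125); Q=sub[m]; print('bar',len(Q),Q.min(0).round(),Q.max(0).round()); 
v=sub[m][:,:2]; ln=cv2.fitLine(v[v[:,0]<v[:,0].min()+25].astype(np.float32),cv2.DIST_HUBER,0,.01,.01).ravel();print(ln)
for r in range(196,240,2): print(r,[(P[r,cc]).round().tolist() for cc in(225,236,248,285,320,331,342)])
print('bench',P[300,200],P[273,458])
E
```

```text
[223 180  14  16  47] [228. 188.] [651.4 196.9  61.8] [632. 175.  52.] [673. 209.  68.]
[237 180  17  17  56] [247. 189.] [648.2 146.   61.5] [629. 130.  52.] [675. 171.  68.]
[354 180   3  14  26] [355. 187.] [ 660.  -139.2   54.5] [ 643. -143.   52.] [ 678. -136.   60.]
[262 200  44   6 171] [284. 202.] [615.   49.   59.6] [608.  -7.  53.] [621. 106.  66.]
[310 201  43   7 174] [331. 204.] [612.1 -75.   59.5] [ 605. -131.   52.] [620. -20.  66.]
[213 225  43   7 170] [234. 228.] [545.6 178.2  59.4] [538. 123.  53.] [554. 233.  66.]
bar 1305 [ 723. -153.  105.] [841. 237. 123.]
[4.5955516e-02 9.9894351e-01 7.3643750e+02 3.9962231e+01]
196 [[635.0, 206.0, 30.0], [628.0, 173.0, 71.0], [635.0, 145.0, 31.0], [636.0, 45.0, 31.0], [638.0, -49.0, 27.0], [640.0, -80.0, 21.0], [639.0, -109.0, 27.0]]
198 [[630.0, 207.0, 28.0], [630.0, 177.0, 26.0], [630.0, 144.0, 31.0], [631.0, 45.0, 29.0], [633.0, -49.0, 27.0], [633.0, -79.0, 29.0], [633.0, -109.0, 29.0]]
200 [[624.0, 206.0, 30.0], [625.0, 177.0, 26.0], [625.0, 145.0, 28.0], [625.0, 45.0, 32.0], [627.0, -49.0, 27.0], [628.0, -79.0, 25.0], [6
[... 2388 characters left out ...]
07.0, 0.0], [541.0, 177.0, -2.0], [541.0, 145.0, -4.0], [543.0, 44.0, -6.0], [543.0, -52.0, -2.0], [544.0, -82.0, -1.0], [544.0, -112.0, -1.0]]
234 [[535.0, 208.0, -5.0], [536.0, 178.0, -7.0], [535.0, 144.0, 2.0], [537.0, 44.0, 0.0], [538.0, -52.0, -1.0], [538.0, -81.0, 4.0], [538.0, -112.0, 2.0]]
236 [[529.0, 207.0, 2.0], [530.0, 177.0, -0.0], [530.0, 144.0, 0.0], [531.0, 44.0, 1.0], [532.0, -52.0, -0.0], [532.0, -82.0, 3.0], [533.0, -112.0, -2.0]]
238 [[524.0, 207.0, 2.0], [524.0, 177.0, 2.0], [525.0, 145.0, -4.0], [526.0, 44.0, -0.0], [527.0, -52.0, 0.0], [527.0, -82.0, -2.0], [528.0, -112.0, -2.0]]
bench [356.94828837 269.33547612   2.53984826] [ 435.44415015 -395.71540712   78.98767886]
```

```bash
python3 - <<'E'
from h import *
p=np.load('/tmp/top0.npz')['p']; cv2.imwrite('pics/crop1.png',cv2.resize(p[100:245,195:375],None,fx=4,fy=4,interpolation=cv2.INTER_CUBIC))
E
```

```text
(no output)
```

View pics/crop1.png

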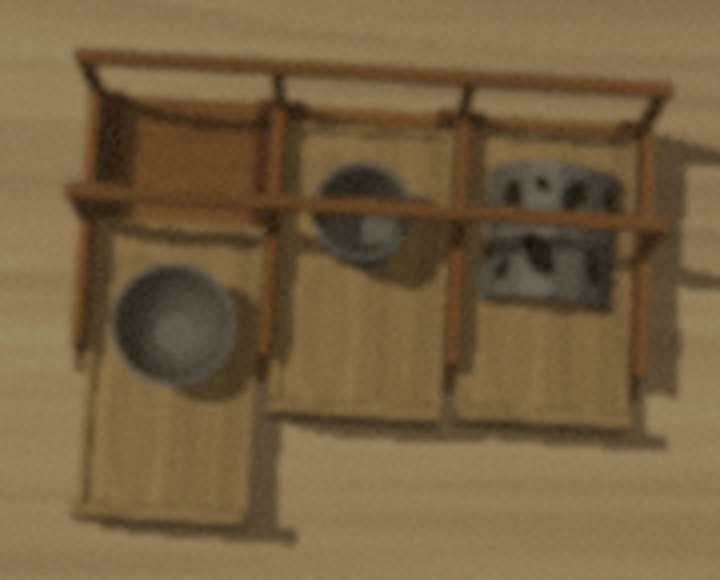

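The crop shows all three pots clear of the lips: bowl at (175, 325), cup at (362, 213), tile at (548, 235). The cross bar lies behind them.

- **Rack yaw:** about -0.046.
- **Lip centres:** bowl (546, 178), cup (615, 49), tile (612, -75).
- **Bowl tray:** about 75–78 mm out.

I start the approach to the bowl lip with the fingers shut.

Call:
step_arm(series=[22, 44, 0, -0.021, 1, 22, 44, 0, -0.021, 1, 22, 44, 0, -0.021, 1, 22, 44, 0, -0.021, 1, 22, 44, 0, -0.021, 1, 22, 44, 0, -0.021, 1, 22, 44, 0, -0.021, 1, 22, 44, 0, -0.021, 1, 22, 44, 0, -0.021, 1, 22, 44, 0, -0.021, 1, 22, 44, 0, -0.021, 1, 22, 44, 0, -0.021, 1, 22, 44, 0, -0.021, 1, 22, 44, 0, -0.021, 1, 20, 44, 0, -0.021, 1, 20, 44, 0, -0.021, 1, 0, 0, -40, 0, 1, 0, 0, -40, 0, 1, 0, 0, 0, 0, 1], squeeze=5)

```text
clock: 2.48
eef_pos: [504.9, 177.0, 148.1]
eef_rot: [3.14, 0.005, -0.044]
wrist_force: [0.1, -0.4, 0.8]
finger_gap: 0.3
finger_force: 0.0
```

Call:
step_arm(series=[0, 1, -30, 0, 1, 0, 1, -30, 0, 1, 0, 1, -25, 0, 1, 5, 0, 0, 0, 1, 8, -0.4, 0, 0, 1, 8, -0.4, 0, 0, 1, 8, -0.4, 0, 0, 1, 8, -0.4, 0, 0, 1, 8, -0.4, 0, 0, 1, 8, -0.4, 0, 0, 1, 8, -0.4, 0, 0, 1, 8, -0.4, 0, 0, 1, 8, -0.4, 0, 0, 1, 8, -0.4, 0, 0, 1, 8, -0.4, 0, 0, 1, 6, -0.3, 0, 0, 1, 0, 0, 0, 0, 1])

```text
clock: 4.6
eef_pos: [605.7, 175.3, 65.3]
eef_rot: [3.141, -0.001, -0.044]
wrist_force: [-0.2, -0.9, 0.1]
finger_gap: 0.4
finger_force: 0.0
```

Call:
step_arm(series=[2, -0.1, 0, 0, 1, 2, -0.1, 0, 0, 1, 0, 0, 0, 0, 1])

```text
clock: 4.97
eef_pos: [609.2, 175.2, 65.3]
eef_rot: [3.141, 0.0, -0.044]
wrist_force: [-0.8, -1.3, -1.2]
finger_gap: 0.4
finger_force: 0.5
```

```bash
python3 - <<'E'
from h import *
p,d=shot('side','side1')
cv2.imwrite('pics/crop2.png',cv2.resize(p[120:310,210:410],None,fx=3,fy=3,interpolation=cv2.INTER_CUBIC))
E
```

```text
(no output)
```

View pics/crop2.png

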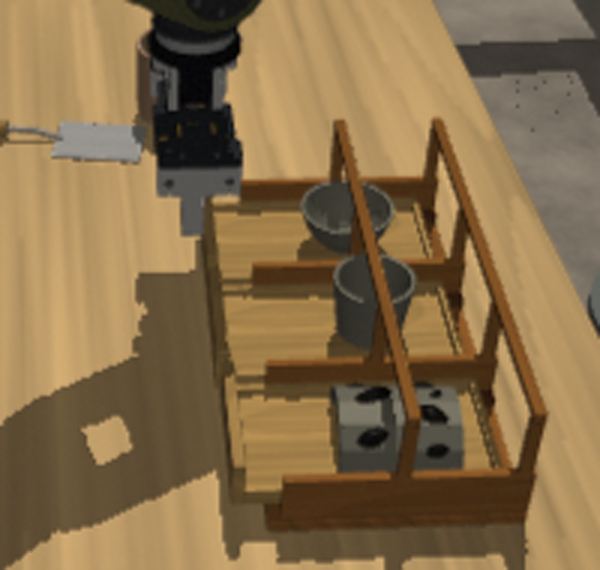

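The finger is at (190, 215) against the front of the bowl's lip, and that tray is now almost level with its neighbours. I'll push in small steps until the stop shows as force.

Call:
step_arm(series=[2, -0.1, 0, 0, 1, 2, -0.1, 0, 0, 1, 0, 0, 0, 0, 1])

```text
clock: 5.4
eef_pos: [613.5, 175.2, 65.4]
eef_rot: [-3.141, -0.0, -0.044]
wrist_force: [-0.5, 0.2, -0.0]
finger_gap: 0.4
finger_force: 0.4
```

Call:
step_arm(series=[2, -0.1, 0, 0, 1, 2, -0.1, 0, 0, 1, 0, 0, 0, 0, 1])

```text
clock: 5.78
eef_pos: [614.2, 175.1, 65.5]
eef_rot: [3.14, 0.008, -0.044]
wrist_force: [-29.2, -2.2, 17.1]
finger_gap: 0.6
finger_force: 14.9
```

The force rose to 29 N at the stop, so the bowl tray is home. I back off, rise, and cross to above the tile tray, behind its lip.

Call:
step_arm(series=[-6, 0, 0, 0, 1, -12, 0, 0, 0, 1, -14, 0, 0, 0, 1, 0, 0, 35, 0, 1, 0, 0, 35, 0, 1, 0, 0, 30, 0, 1, 9, -42, 0, 0, 1, 9, -42, 0, 0, 1, 9, -42, 0, 0, 1, 9, -42, 0, 0, 1, 9, -42, 0, 0, 1, 9, -42, 0, 0, 1, 0, 0, 0, 0, 1])

```text
clock: 7.4
eef_pos: [639.6, -79.7, 165.4]
eef_rot: [3.141, -0.001, -0.047]
wrist_force: [-0.4, 0.3, -0.7]
finger_gap: 0.5
finger_force: 0.0
```

```bash
python3 - <<'E'
from h import *
p,d=shot('side','side2'); P=pts('side',d)
z=P[...,2]; m=((z>54)&(z<66)&(P[...,0]>590)&(P[...,0]<650)&(P[...,1]>-140)&(P[...,1]<240)).astype(np.uint8)
n,l,s,c=cv2.connectedComponentsWithStats(m)
for k in range(1,n):
    if s[k][4]>15: Q=P[l==k]; print(s[k],np.nanmean(Q,0).round(1),np.nanmin(Q,0).round(),np.nanmax(Q,0).round())
cv2.imwrite('pics/crop3.png',cv2.resize(p[120:310,210:410],None,fx=3,fy=3,interpolation=cv2.INTER_CUBIC))
E
```

```text
[278 180   6  27 102] [625.4 169.   59.8] [619. 115.  55.] [633. 230.  64.]
[279 208   7  32 134] [615.2  43.2  59.6] [609. -11.  54.] [622. 106.  63.]
[284 241   8  37 170] [612.6 -82.2  59.5] [ 606. -135.   54.] [620. -19.  63.]
```

View pics/crop3.png

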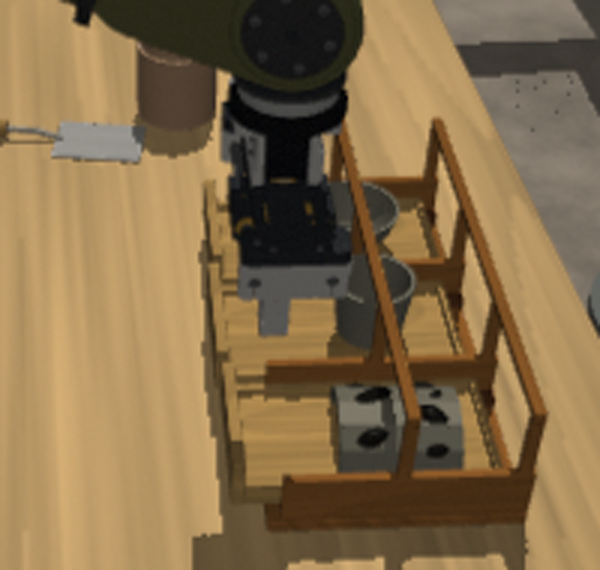

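The fingers hang over the tile tray's floor behind its lip, well short of the tile at (395, 425). The bowl lip (x 625) is in line with home. Now I lower behind the lip and start to draw.

Call:
step_arm(series=[0, 0, -30, 0, 1, 0, 0, -30, 0, 1, 0, 0, -28, 0, 1, 0, 0, -15, 0, 1, -4, 0.2, 0, 0, 1, -4, 0.2, 0, 0, 1, -4, 0.2, 0, 0, 1, -4, 0.2, 0, 0, 1, -6, 0.3, 0, 0, 1, -8, 0.4, 0, 0, 1, -8, 0.4, 0, 0, 1, -8, 0.4, 0, 0, 1, -8, 0.4, 0, 0, 1, -8, 0.4, 0, 0, 1, 0, 0, 0, 0, 1])

```text
clock: 9.32
eef_pos: [576.3, -73.8, 62.1]
eef_rot: [-3.141, 0.002, -0.044]
wrist_force: [0.3, 1.5, 0.1]
finger_gap: 0.5
finger_force: 0.0
```

```bash
python3 - <<'E'
from h import *
p,d=shot('side','side3')
cv2.imwrite('pics/crop4.png',cv2.resize(p[120:310,190:410],None,fx=3,fy=3,interpolation=cv2.INTER_CUBIC))
E
```

```text
(no output)
```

View pics/crop4.png

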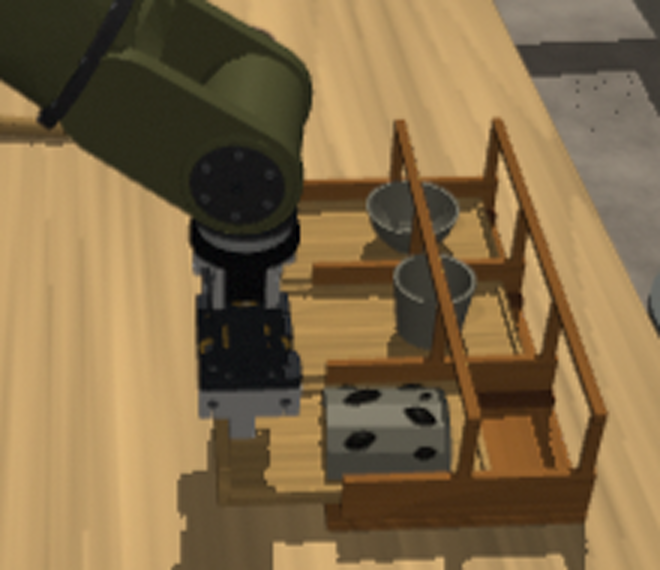

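The tray is following the finger at (240, 425) with the tile riding along, about 48 mm out. I continue the draw.

Call:
step_arm(series=[-4, 0.2, 0, 0, 1, -8, 0.4, 0, 0, 1, -8, 0.4, 0, 0, 1, -8, 0.4, 0, 0, 1, -8, 0.4, 0, 0, 1, -8, 0.4, 0, 0, 1, -8, 0.4, 0, 0, 1, -8, 0.4, 0, 0, 1, -8, 0.4, 0, 0, 1, -8, 0.4, 0, 0, 1, -4, 0.2, 0, 0, 1, -3, 0.1, 0, 0, 1, 0, 0, 0, 0, 1])

```text
clock: 11.0
eef_pos: [493.9, -69.7, 62.4]
eef_rot: [-3.141, 0.001, -0.044]
wrist_force: [-0.2, -0.5, -0.6]
finger_gap: 0.5
finger_force: 0.0
```

Call:
step_arm(series=[-2, 0.1, 0, 0, 1, -2, 0.1, 0, 0, 1, -2, 0.1, 0, 0, 1, 0, 0, 0, 0, 1])

```text
clock: 11.5
eef_pos: [491.1, -69.6, 62.7]
eef_rot: [3.141, -0.008, -0.044]
wrist_force: [26.4, 0.8, -20.7]
finger_gap: 0.6
finger_force: 13.3
```

The stop is reached (26 N). I ease back from the lip, then lift straight up and move clear.

Call:
step_arm(series=[4, -0.2, 0, 0, 1, 5, -0.2, 0, 0, 1, 5, -0.2, 0, 0, 1, 0, 0, 15, 0, 1, 0, 0, 30, 0, 1, 0, 0, 40, 0, 1, 0, 0, 40, 0, 1, -30, -40, 20, 0, 1, -30, -50, 0, 0, 1, -30, -50, 0, 0, 1, -20, -50, 0, 0, 1, 0, -50, 0, 0, 1, 0, 0, 0, 0, 1])

```text
clock: 13.12
eef_pos: [391.5, -312.4, 208.2]
eef_rot: [3.141, -0.0, -0.048]
wrist_force: [0.5, 0.8, -0.2]
finger_gap: 0.5
finger_force: 0.0
```

```bash
python3 - <<'E'
from h import *
p,d=shot('top','top4'); P=pts('top',d); z=P[...,2]
m=((z>54)&(z<66)&(P[...,0]>440)&(P[...,0]<640)&(P[...,1]>-150)&(P[...,1]<240)).astype(np.uint8)
n,l,s,c=cv2.connectedComponentsWithStats(m)
for k in range(1,n):
    if s[k][4]>40: Q=P[l==k]; print(s[k],np.nanmean(Q,0).round(1))
cv2.imwrite('pics/crop5.png',cv2.resize(p[100:270,195:375],None,fx=3,fy=3,interpolation=cv2.INTER_CUBIC))
print(manip.read_state()['wrist_force'],manip.read_state()['eef_pos'])
E
```

```text
[317 193  28  35 623] [594.9 -74.1  60.9]
[215 195  43   7 164] [625.7 174.5  59.4]
[262 200  44   6 168] [615.1  49.3  59.3]
[307 254  44   6 167] [474.4 -68.3  59.5]
[ 0.32823238  1.12310841 -0.59367689] [ 391.69396092 -310.79545678  207.94936945]
```

View pics/crop5.png

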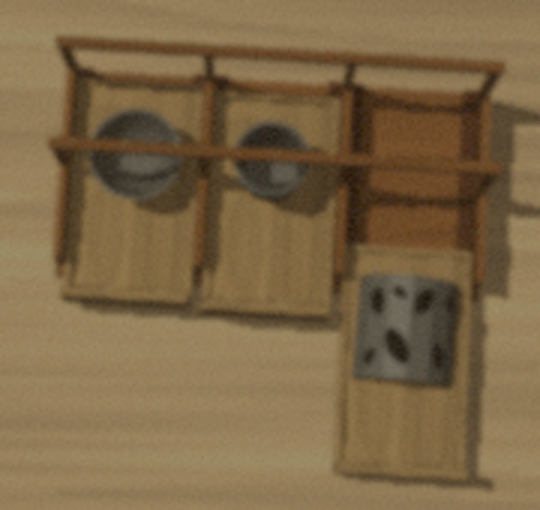

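The bowl tray is home (lip x 626) and the cup tray has not moved (615, 49). The tile tray is about 140 mm out (lip x 474), and all three pieces stand level, with the arm clear. I'm handing in.

```bash
python3 -c "
from cell import manip
print(manip.sign_off())"
```

```text
the job is handed in; nothing more can be done
None
```

I pushed the bowl tray home to its stop, then drew the tile tray out about 140 mm to its stop; the last picture shows the cup tray unmoved and all three pieces level, and the job is handed in (no verdict was returned).

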